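Heater blade from behind the bottles into the setting nest

ROBOT

A 7-joint arm with a two-finger parallel gripper is mounted at the origin on a cart in front of the work surface, level with it; the furniture and walls round the work are solid. World frame = base frame: x ahead of the robot, y to its left, z up, the work surface at z = 0. Lengths are in mm, angles in rad, forces in N, time in s.
With the tool pointing down it reaches from about 400 to 875 mm from the base axis. Payload 4.4 kg.
Tool frame: the origin (TCP) lies midway between the tips of the shut fingers; the grasp point (between the pads) lies 19 mm behind it; z points along the fingers, y is the line along which they close (so a half turn about z gives the same grasp; the last joint's range is limited). The gripper opens to 85 mm and grips with 20 to 120 N. Pads are 22 mm wide; open, the fingers measure 114 mm over their backs; the gripper's body (76 mm by 85 mm) begins 54 mm behind the grasp point. The pads swing forward as they close: fully open they stand 13 mm farther back than shut.
Start: joints at [1.152, 0.628, 0.038, 1.517, -0.027, 0.996, -0.02], TCP at [224.62, -609.97, 231.313] pointing down, gripper open.
Joint ranges: [-3.06, 3.06], [-0.37, 2.12], [-1.25, 1.32], [0.18, 2.47], [-1.1, 4.24], [0.23, 1.98], [-2.94, 2.94]. Speed limits (rad/s): [2.57, 2.57, 3.14, 3.14, 3.14, 3.14, 3.14].

INTERFACE

Orientations are given as [roll, pitch, yaw] about the fixed x, y, z axes, in that order (R = Rz(yaw) Ry(pitch) Rx(roll)).
In Python, from cell import telemetry, eyes, ctrl, finder gives the robot as it stands.
- The arm moves only by the tool move_arm, never from a script. Its argument "steps" is a list of rows, each a list of 7 numbers: the turn, a rotation vector about the world's x, y, z in degrees, then the shift along the world's x, y, z in m, then the finger opening in m, from 0 to 0.0854. A call has 1 to 5 rows; each row shifts and turns the commanded pose from where the row before left it; what a row does not reach is not made up. A row lasts 1/10 s, in which the tool goes at most 50 mm and 8.59 degrees, less where a joint would pass 70% of its speed; a pose out of reach is approached as far as the arm can. A call with a gripper value outside its range is refused whole. The fingers move at their own pace and stop on an object; the grip force is fixed at half the most. Time passes only in rows, so rows that do not move let the fingers close. It gives the time, the measured TCP pose, the force, the opening and the grip force at its end, in the units of the state.
- telemetry.read_state(): the state, without advancing time (a new reading comes with each control period).
- eyes.get_image(name): name is "scene" or "side" or "wrist"; returns (picture, depth): 384x512x3 uint8, blue, green, red; 384x512 float32, mm along the optical axis (not along the pixel's ray), 0 where there is no reading.
- eyes.calibration(name): a dict with "fx", "fy", "cx", "cy" (pixels), "distortion" ([k1, k2, p1, p2, k3] as OpenCV has them; the pictures are not rectified), "position" and "attitude" of the camera in the world. Camera axes: x right, y down, z forward; pixel columns grow to the right and rows downward; lengths in mm; the calibration is good to about 2 mm. A picture is of the moment at which its call begins: read the wrist's pose just before it. calibration takes no time and is no camera call; for the wrist camera it gives the pose at the moment of the call.
- ctrl.finish_job(): hands the job in; it is judged then, once.
Trained networks look in the newest picture that a camera, given by its name, has taken for a name from the list of things; names that differ only in an ending like _2 or _b are one class to them, and where a whole thing is asked for, a point or a joint stands for the part that bears it (a point fixed in the world has none). Each returns a list of dicts, best first, with "confidence" (0 to 1); they miss things now and then, are a little off and sometimes report something else, mostly with a low value. They report only what shows in the picture. A call takes as long as a camera call. They do not tell look-alikes from the thing itself.
- finder.boxes_of(camera, name): "location" ([x, y, z] in mm, in the coordinates of the camera as it stood for that picture, good to about 4 mm: the middle of the surface that is visible of it).
- finder.cut_out(camera, name): "mask" (384x512 bool, what is visible of it).
- finder.pinpoint(camera, name): "location" ([x, y, z] in mm, in the coordinates of the camera as it stood for that picture, good to about 4 mm: a listed point, or the origin of a listed thing).
The state is a dict: "clock": time; "qpos": joint angles; "qd": joint speeds; "tau": joint torques, N m; "eef_pos": TCP position; "tool_rot": TCP orientation; "force": force on the tool from outside, world axes, zero at the start; "torque": the same for the moment, N m; "width": finger opening in mm; "gripper_force": force on a finger pad.
Only numpy, scipy, OpenCV 4.12 (cv2) and the standard library are available. Lean on these libraries where they do the work, as an engineer would, in place of code of your own. Each camera call takes 0.05 s, during which the arm holds its last target. There are 200 camera calls.

TASK

The spare heater blade sits in the slot of the grey consumables stand, hemmed in by three bottles. First stand all three bottles upright in the black tray, then take the blade and lay it, thin edge up, fully home in the pocket of the aluminium setting nest. Last, put each bottle back upright into the very well of the stand it came from, never tipping a bottle over and leaving the dial indicator, the amber tape and the little steel cup where they are.

Things in the scene. Friction and masses are not known exactly. Their poses are not given: they have to be found in the camera images.
- stand: grey stand, fixed, 136 x 122 mm, top 18 mm above the bench; origin: centre of underside. Round wells 43 mm wide, floor 8 mm above the bench, at (x, y) = (-38, -25), (-38, 25), (38, 0) mm; one bottle in each at the start, any bottle in any well. At its centre the blade slot, 22 (x) by 58 mm (y), floor 12 mm above the bench. Two fixed black bolts at (54, +-46) mm reach 57 mm above the bench.
- tray: shallow black rectangular tray, fixed to the bench, 138 mm (x) by 198 mm (y) over its rim, 25 mm high; usable floor 126 x 186 mm, 2 mm above the bench; origin at the centre of its underside. Empty at the start: the side area for the bottles.
- nest: aluminium setting nest with a dark base and a brass thumbscrew at each end, fixed, 72 mm (x) by 124 mm (y, 152 with thumbscrews); origin: centre of underside, z up. In its centre a pocket 22 mm (x) by 58 mm (y), floor 8 mm above the bench, the face around it 14 mm, four low screw heads 17 mm.
- blade: heater blade: brass block 52 mm long (y), 16 mm thick (x -7 to +9 mm), 16 mm high; on it a thin steel blade 5 mm thick, 44 mm long, 24 mm high in all; origin at its underside, z up. Grasp the two long sides of the block (16 mm apart, along x), whose upper 10 mm stand clear of slot or pocket. About 0.055 kg; may lie either way round in the pocket.
- flux_bottle: brown dropper bottle with a black dropper top, 92 mm tall. Straight round body 33 mm in diameter up to 60 mm above its underside, to be grasped from above across that body at about 50 mm above the underside; origin at the centre of its underside, z axis up; about 0.06 kg.
- white_bottle: white bottle with a blue pointed cap and a blue band, 98 mm tall. Straight round body 33 mm in diameter up to 60 mm above its underside, to be grasped from above across that body at about 50 mm above the underside; origin at the centre of its underside, z axis up; about 0.06 kg.
- black_bottle: black bottle with an orange flat cap, a yellow label and an orange band, 86 mm tall. Straight round body 33 mm in diameter up to 60 mm above its underside, to be grasped from above across that body at about 50 mm above the underside; origin at the centre of its underside, z axis up; about 0.06 kg.
- dial_indicator: round dial indicator, 104 x 56 x 22 mm, lying on its back behind the work; bystander, origin on its underside
- amber_tape: roll of amber tape, 62 mm in diameter, 19 mm high, lying flat in front of the work; bystander, origin at the centre of its underside
- screw_cup: small open steel cup, 45 mm in diameter, 18 mm high, in front of the work; bystander, origin at the centre of its underside
Mind the look-alikes: they are no part of the job. What is shaped like the black_bottle but green, purple or turquoise is not meant.

How it is judged (in metres and radians):
On the way, in this order (a step that is already met when the one before it is completed fails the run):
1. all three bottles stand upright and released in the black tray (x of flux_bottle in the frame of tray between -0.06 and 0.06 m and y of flux_bottle in the frame of tray between -0.09 and 0.09 m and z of each of flux_bottle, white_bottle, black_bottle in the frame of tray below 0.01 m and angle between each of flux_bottle, white_bottle, black_bottle's own z axis and vertical below 0.15 rad and contact force between each of flux_bottle, white_bottle, black_bottle and the fingers below 0.2 N and x of white_bottle in the frame of tray between -0.06 and 0.06 m and y of white_bottle in the frame of tray between -0.09 and 0.09 m and x of black_bottle in the frame of tray between -0.06 and 0.06 m and y of black_bottle in the frame of tray between -0.09 and 0.09 m), for 0.2 s.
2. the blade lies home in the pocket of the nest, edge up and released, while the bottles still stand in the tray (all of step 1 and horizontal distance between blade and nest below 0.008 m and z of blade in the frame of nest between 0.005 and 0.0105 m and angle between blade's own z axis and vertical below 0.1 rad and angle between the y axis of blade and the y axis of nest, either way round below 0.15 rad and contact force between blade and the fingers below 0.2 N), for 0.2 s.
At the end, for the whole second after the job is handed in: Blade in the nest pocket: within 8 mm horizontally, at most 2.5 mm above its floor, tilt under 0.1 rad, along the pocket within 0.15 rad. Each bottle upright (tilt under 0.15 rad) within 12 mm of where it stood at the start. All released and at rest (horizontal distance between blade and nest below 0.008 m and z of blade in the frame of nest between 0.005 and 0.0105 m and angle between blade's own z axis and vertical below 0.1 rad and angle between the y axis of blade and the y axis of nest, either way round below 0.15 rad and contact force between blade and the fingers below 0.2 N and distance of each of flux_bottle, white_bottle, black_bottle from where it was at the start of the episode below 0.012 m and angle between each of flux_bottle, white_bottle, black_bottle's own z axis and vertical below 0.15 rad and linear speed of each of flux_bottle, white_bottle, black_bottle, blade below 0.02 m/s); the robot touches nothing.
It fails at once if a bottle is tipped over (tilt over 0.7 rad) (angle between any of flux_bottle, white_bottle, black_bottle's own z axis and vertical above 0.7 rad).
It fails at once if the dial indicator, the tape roll or the steel cup is moved more than 20 mm (distance of any of dial_indicator, amber_tape, screw_cup from where it was at the start of the episode above 0.02 m).
It also fails if it takes over 134 s, if anything falls off the work surface, if the arm or the gripper's body presses on something with over 40 N, if the wrist force passes 120 N, or if a joint passes its speed limit or range.

## Working session

There is one attempt and no reset: what is moved stays moved. The work goes in short steps, Python scripts to look and compute and a tool call to move; the robot and the scene stay as the last step left them, time stands still between calls to the robot, and variables do not carry over. Pictures are saved under pics/ and viewed, at most 14 in all, crops included, and the job is handed in when it is done.

Besides the shell and the picture viewer there is one more tool, called by a JSON object that holds its "api" and its "payload". move_arm: Moves the arm, as the interface text tells. Its arguments: {"type":"object","properties":{"steps":{"type":"array"}},"required":["steps"]}

```bash
ls; mkdir -p pics
cat > h.py <<'E'
import numpy as np, cv2
from scipy.spatial.transform import Rotation as Ro
from cell import telemetry, eyes, ctrl, finder
def pose(cal):
    a=np.array(cal["attitude"],float)
    R=a if a.shape==(3,3) else Ro.from_euler('xyz',a).as_matrix()
    return R,np.array(cal["position"],float)
def w(cal,p):
    R,t=pose(cal); return R@np.array(p,float)+t
def px(cal,u,v,d):
    K=np.array([[cal["fx"],0,cal["cx"]],[0,cal["fy"],cal["cy"]],[0,0,1]])
    n=cv2.undistortPoints(np.array([[[u,v]]],float),K,np.array(cal["distortion"],float))[0,0]
    return w(cal,[n[0]*d,n[1]*d,d])
E
python3 - <<'E'
from h import *
print(telemetry.read_state())
for c in ["scene","side","wrist"]:
    cal=eyes.calibration(c);print(c,cal)
    im,d=eyes.get_image(c);cv2.imwrite(f"pics/{c}0.png",im)
    for n in ["stand","tray","nest","blade","flux_bottle","white_bottle","black_bottle","dial_indicator","amber_tape","screw_cup"]:
        print(n,[(round(x["confidence"],2),w(cal,x["location"]).round().tolist()) for x in finder.pinpoint(c,n)[:5]])
E
```

```text
pics
{'clock': 0.0, 'qpos': array([ 1.15221432,  0.62930546,  0.0384473 ,  1.51838412, -0.02699713,
        0.99629268, -0.02002407]), 'qd': array([ 0.00084356,  0.0001849 , -0.00050724,  0.0008803 ,  0.00035327,
       -0.00021194, -0.00090225]), 'tau': array([-9.72003090e-05, -5.63412631e+01,  1.22613665e+00, -1.93448675e+01,
        1.10319545e-02,  1.06457365e-02,  1.38419759e-05]), 'eef_pos': array([ 224.38770197, -609.37192943,  230.4103872 ]), 'tool_rot': array([-3.13972140e+00,  2.85152253e-05,  3.52754841e-01]), 'force': array([-0.76628738,  0.06061702, -0.02492747]), 'torque': array([-0.0290016 ,  0.0657782 ,  0.02870531]), 'gripper_force': 0.0, 'width': 85.49758677107735}
scene {'fx': 393.64686256489813, 'fy': 393.64686256489813, 'cx': 252.31816988812474, 'cy': 195.8550078568107, 'distortion': array([-0.10383626,  0.        ,  0.        ,  0.        ,  0.        ]), 'position': array([ 88.95360142, 292.69838086, 753.95163573]), 'attitude': array([-2.44750854,  0.01087483, -2.12752096])}
stand [(0.56, [508.0, 174.0, 3.0])]
tray [(0.84, [515.0, -217.0, 2.0]), (0.48, [381.0, 
[... 1057 characters left out ...]
0.66, [471.0, 190.0, 10.0]), (0.64, [382.0, 260.0, -2.0]), (0.56, [673.0, 210.0, 1.0]), (0.51, [469.0, 7.0, 3.0])]
dial_indicator []
amber_tape [(0.62, [380.0, 21.0, 1.0])]
screw_cup [(0.71, [384.0, -65.0, 4.0]), (0.61, [465.0, 192.0, 11.0])]
wrist {'fx': 303.36649238014945, 'fy': 303.36649238014945, 'cx': 254.35293167576665, 'cy': 195.42899745244688, 'distortion': array([0.00228601, 0.        , 0.        , 0.        , 0.        ]), 'position': array([ 295.89097258, -584.26765755,  374.07096666]), 'attitude': array([ 2.84391131e+00,  7.05322328e-04, -1.21760744e+00])}
stand []
tray []
nest []
blade []
flux_bottle []
white_bottle []
black_bottle []
dial_indicator []
amber_tape []
screw_cup []
```

View pics/scene0.png

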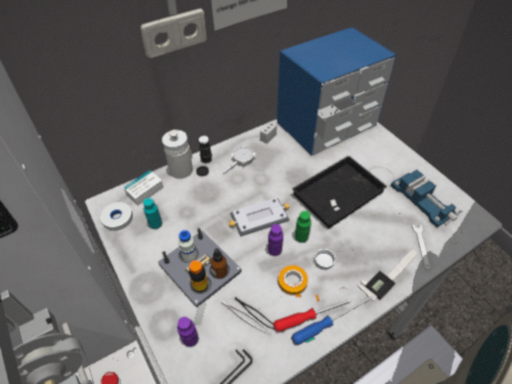

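View pics/side0.png

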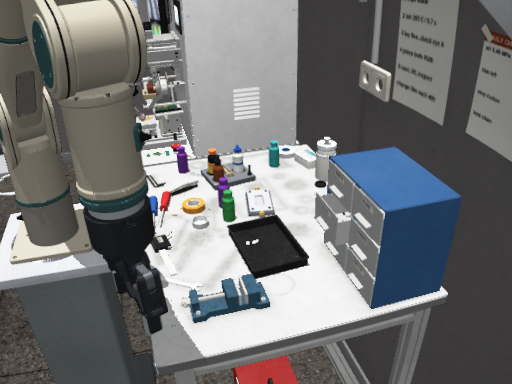

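The scene picture shows the stand at about (200,265). Three bottles fit the description: white with a blue cap at (186,240), black with an orange cap at (198,272), and brown dropper at (219,262). The look-alikes are purple at (276,240) and (187,330), green at (303,226) and turquoise at (152,213), so none of them is meant. The tray, at (338,190), has small bright marks at (333,205). In the side picture, the path at height is free to the left of the cabinet.

{"api": "move_arm", "payload": {"steps": [[0, 0, 5, 0.02, 0.04, 0.01, 0.0854], [0, 0, 5, 0.02, 0.04, 0.01, 0.0854], [0, 0, 5, 0.02, 0.04, 0.01, 0.0854], [0, 0, 5, 0.02, 0.04, 0.01, 0.0854], [0, 0, 5, 0.02, 0.04, 0.01, 0.0854]]}}

```text
clock: 2.15
eef_pos: [325.2, -408.4, 281.9]
tool_rot: [3.141, 0.0, 0.793]
force: [0.2, 0.1, -0.2]
width: 85.8
gripper_force: 0.0
```

{"api": "move_arm", "payload": {"steps": [[0, 0, 5, 0.02, 0.04, 0.01, 0.0854], [0, 0, 5, 0.02, 0.04, 0.01, 0.0854], [0, 0, 5, 0.02, 0.04, 0.01, 0.0854], [0, 0, 5, 0.02, 0.04, 0.01, 0.0854], [0, 0, 5, 0.02, 0.04, 0.01, 0.0854]]}}

```text
clock: 2.65
eef_pos: [425.2, -208.4, 332.1]
tool_rot: [3.141, 0.0, 1.229]
force: [1.4, -0.7, -0.5]
width: 85.4
gripper_force: 0.0
```

```bash
cat >> h.py <<'E'
from scipy.optimize import minimize_scalar
def look(name,names,c="wrist",save=True):
    cal=eyes.calibration(c); im,d=eyes.get_image(c)
    if save: cv2.imwrite(f"pics/{name}.png",im)
    for n in names:
        print(n,[(round(x["confidence"],2),w(cal,x["location"]).round(1).tolist()) for x in finder.pinpoint(c,n)[:4]])
    return cal,im,d
def cloud(cal,d):
    K=np.array([[cal["fx"],0,cal["cx"]],[0,cal["fy"],cal["cy"]],[0,0,1]])
    v,u=np.mgrid[0:384,0:512]
    n=cv2.undistortPoints(np.stack([u,v],-1).reshape(-1,1,2).astype(float),K,np.array(cal["distortion"],float))[:,0]
    z=d.reshape(-1,1); P=np.hstack([n*z,z]); R,t=pose(cal)
    W=P@R.T+t; W[z[:,0]<=0]=np.nan
    return W.reshape(384,512,3)
def rect(W,mask,zlo,zhi):
    "min-area rectangle of masked points with height in range -> centre,size,angle"
    P=W[mask&(W[...,2]>zlo)&(W[...,2]<zhi)][:,:2]
    return cv2.minAreaRect(P.astype(np.float32)),len(P)
E
python3 - <<'E'
from h import *
s=telemetry.read_state();print(s["eef_pos"],s["tool_rot"],s["qpos"],s["force"],s["clock"])
cal,im,d=look("wr1",["tray","nest","stand"])
print(cal["position"],cal["attitude"])
W=cloud(cal,d)
for n in ["tray","nest"]:
    for m in finder.cut_out("wrist",n)[:1]:
        k=m["mask"]; print(n,rect(W,k,-20,60), np.nanpercentile(W[k][:,2],[1,10,50,90,99]).round(1))
E
```

```text
[ 425.16800038 -208.37574298  332.09668989] [3.14064467e+00 3.34376643e-04 1.22875855e+00] [ 0.61501266  0.2690067  -0.28205332  1.83996612  0.08609408  1.04343631
 -0.04277403] [ 1.38305517 -0.71517372 -0.54872295] 2.65
tray [(0.75, [516.1, -215.5, 1.3])]
nest []
stand []
[ 451.19259187 -137.90602726  474.81333499] [ 2.84407582e+00 -4.92360682e-04 -3.41571522e-01]
tray (((520.4047241210938, -222.38833618164062), (146.04647827148438, 209.2323455810547), 3.86897349357605), 12756) [ 0.2  1.1  2.4 24.6 26.3]
nest (((549.8375854492188, -60.54079818725586), (52.06577682495117, 78.13482666015625), 70.04328155517578), 1855) [ 1.9  6.6 13.8 15.5 18. ]
```

{"api": "move_arm", "payload": {"steps": [[0, 0, 5, 0.015, 0.045, 0.004, 0.0854], [0, 0, 5, 0.015, 0.045, 0.004, 0.0854], [0, 0, 5, 0.015, 0.045, 0.004, 0.0854], [0, 0, 5, 0.015, 0.045, 0.004, 0.0854], [0, 0, 5, 0.015, 0.045, 0.004, 0.0854]]}}

```text
clock: 3.45
eef_pos: [499.9, 14.7, 351.2]
tool_rot: [-3.141, 0.001, 1.661]
force: [1.1, -0.7, 0.3]
width: 85.6
gripper_force: 0.0
```

{"api": "move_arm", "payload": {"steps": [[0, 0, 0, 0, 0.045, 0.0, 0.0854], [0, 0, 0, 0, 0.045, 0, 0.0854], [0, 0, 0, 0.0, 0.045, 0, 0.0854], [0, 0, 0, 0.0, 0.0, 0.0, 0.0854]]}}

```text
clock: 3.85
eef_pos: [498.7, 156.2, 351.2]
tool_rot: [-3.141, -0.005, 1.669]
force: [-0.9, 0.6, -1.0]
width: 85.7
gripper_force: 0.0
```

Run:
```python
from h import *
s=telemetry.read_state();print(s["eef_pos"],s["tool_rot"],s["qpos"],s["force"],s["clock"])
B=["flux_bottle","white_bottle","black_bottle"]
cal,im,d=look("wr2",["tray","nest","stand","blade"]+B)
W=cloud(cal,d)
np.save("W2.npy",W)
for n in ["stand","nest","blade"]+B:
    for m in finder.cut_out("wrist",n)[:4]:
        k=m["mask"]; r,c=np.argwhere(k).mean(0); print(n,round(m["confidence"],2),int(c),int(r),rect(W,k,-20,120), np.nanpercentile(W[k][:,2],[1,10,50,90,99]).round(1))
        if n=="nest": print("face",rect(W,k,11.5,15.5))
        if n=="stand": print("face",rect(W,k,15,20))
```

```text
[498.72107605 156.15312132 351.15405809] [-3.14141559 -0.00468594  1.66928306] [ 0.01514703  0.35647689 -0.51794221  1.68613033  0.18578752  1.14750418
 -0.45363106] [-0.88567511  0.62663788 -1.0269261 ] 3.85
tray [(0.84, [516.9, -216.2, 0.6]), (0.64, [512.8, 170.1, -2.2])]
nest [(0.56, [563.3, -14.8, 2.4])]
stand [(0.62, [510.7, 174.0, -3.0])]
blade [(0.77, [511.3, 172.8, 11.9])]
flux_bottle [(0.59, [473.7, 141.0, 9.7])]
white_bottle [(0.91, [546.7, 176.8, 9.8])]
black_bottle [(0.92, [382.6, 257.5, 2.2]), (0.9, [471.6, 193.7, 8.3]), (0.89, [672.4, 204.6, -1.1]), (0.69, [464.2, 7.6, 0.3])]
stand 0.97 265 139 (((511.8423156738281, 172.87545776367188), (135.94107055664062, 122.09044647216797), 10.753942489624023), 4830) [ 7.2 15.6 18.  19.3 50.3]
face (((511.8423156738281, 172.87545776367188), (135.94107055664062, 122.09044647216797), 10.753942489624023), 4153)
nest 0.83 279 247 (((562.176513671875, -9.510665893554688), (147.78656005859375, 74.17909240722656), 79.5341796875), 2693) [ 1.7  6.8 13.4 15.1 17.5]
face (((561.5682983398438, -8.2578125), (145.12802124023438, 62.478271484375),
[... 771 characters left out ...]
44922), 52.301414489746094), 563) [  7.4  37.4  76.8  97.8 106.4]
black_bottle 0.68 219 281 (((459.0320739746094, -80.1524658203125), (71.07762145996094, 35.59812927246094), 81.459716796875), 685) [ 2.6 18.6 62.3 85.9 87. ]
black_bottle 0.63 237 129 (((473.414306640625, 192.4045867919922), (32.228424072265625, 34.6788330078125), 66.44009399414062), 530) [ 7.4 37.5 78.7 94.7 95.9]
black_bottle 0.62 377 132 (((671.664306640625, 208.9405517578125), (32.69403076171875, 26.76152229309082), 56.01551818847656), 771) [ 3.8 22.  66.6 86.5 87.8]
black_bottle 0.58 177 73 (((374.2757873535156, 261.174560546875), (52.16220474243164, 39.514678955078125), 9.137431144714355), 765) [ 0.7 20.2 68.3 86.7 88. ]
```

View pics/wr2.png

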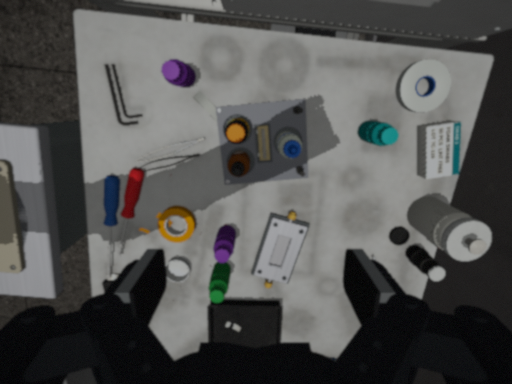

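The wrist picture shows the stand at (263,142). The bottle at (236,132) has an orange cap, the one at (238,165) a brown body with a black dropper top, and the one at (289,145) is white and blue. These fit black_bottle, flux_bottle and white_bottle. The purple at (178,73) and (225,243), green at (219,282) and turquoise at (378,132) are decoys. I'll confirm in one enlarged crop and check the tray specks and the cabinet.

Run:
```python
from h import *
a=cv2.imread("pics/wr2.png")[90:195,200:320]; b=cv2.imread("pics/wr1.png")
a=cv2.resize(a,(480,420),interpolation=2)
b=cv2.resize(b,(320,240)); b=cv2.copyMakeBorder(b,0,180,0,0,0)
cv2.imwrite("pics/crop1.png",np.hstack([a,b]))
cal=eyes.calibration("scene"); im,d=eyes.get_image("scene"); W=cloud(cal,d)
m=(W[...,0]>450)&(W[...,1]<-60)&(W[...,1]>-500)&(W[...,2]>60)&(W[...,0]<1000)
P=W[m];print(len(P),np.percentile(P,[1,5,50,95,99],axis=0).round())
P=P[P[:,2]>100]; print("cab rect",cv2.minAreaRect(P[:,:2].astype(np.float32)))
W1=None
```

```text
19473 [[ 627. -482.   66.]
 [ 647. -459.   84.]
 [ 896. -257.  219.]
 [ 904.  -90.  327.]
 [ 905.  -69.  360.]]
cab rect ((761.4851684570312, -280.450927734375), (292.1037902832031, 439.80902099609375), 0.20411092042922974)
```

View pics/crop1.png

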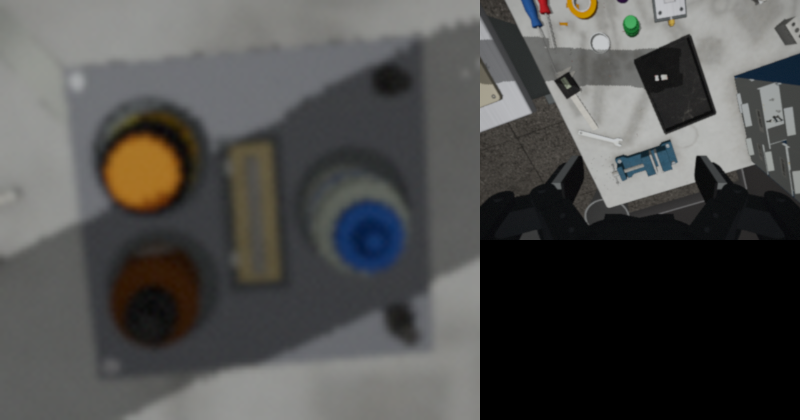

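{"api": "move_arm", "payload": {"steps": [[0, 0, 5.1, -0.01, -0.007, -0.04, 0.06], [0, 0, 0, -0.01, -0.008, -0.04, 0.06], [0, 0, 0, 0, 0, -0.045, 0.06], [0, 0, 0, 0, 0, -0.045, 0.06], [0, 0, 0, 0, 0, -0.03, 0.06]]}}

```text
clock: 5.1
eef_pos: [478.4, 134.4, 148.9]
tool_rot: [-3.139, 0.0, 1.751]
force: [-0.5, -0.4, 0.1]
width: 60.1
gripper_force: 0.0
```

The crop confirms it: in the stand the orange cap is at (145,170), the brown dropper at (150,300) and the white and blue bottle at (365,225), with the blade between them at (255,210). The small bright specks lie in the upper half of the tray, at (660,77) in the composite.

{"api": "move_arm", "payload": {"steps": [[0, 0, 0, 0, 0.005, -0.02, 0.06], [0, 0, 0, 0, 0, 0, 0.06], [0, 0, 0, 0, 0, 0, 0.06]]}}

```text
clock: 5.4
eef_pos: [479.8, 140.4, 131.6]
tool_rot: [-3.142, -0.0, 1.751]
force: [0.1, 0.6, 0.6]
width: 60.1
gripper_force: 0.0
```

Run:
```python
from h import *
s=telemetry.read_state();print(s["eef_pos"],s["tool_rot"],s["force"])
cal,im,d=look("wr3",[]); print(cal["position"])
W=cloud(cal,d)
# cylinder tops: circle centres of body shoulder rings / caps by height
c=np.array([511.8,172.9]);a=0.188;R=np.array([[np.cos(a),-np.sin(a)],[np.sin(a),np.cos(a)]])
for n,p in dict(flux=(-38,-25),black=(-38,25),white=(38,0)).items():
    q=c+R@np.array(p); m=(np.hypot(W[...,0]-q[0],W[...,1]-q[1])<24)&(W[...,2]>84)
    P=W[m]; print(n,q.round(1),len(P),(P[:,:2].min(0)+P[:,:2].max(0))/2 if len(P) else 0,np.ptp(P,axis=0) if len(P) else 0)
m=(np.abs(W[...,0]-512)<90)&(np.abs(W[...,1]-173)<90)
print(rect(W,m,15.5,20.5))
# tray specks
sc=eyes.calibration("scene"); im,d=eyes.get_image("scene"); V=cloud(sc,d)
g=im.min(-1); k=(V[...,0]>455)&(V[...,0]<575)&(V[...,1]>-305)&(V[...,1]<-125)&(g>140)
print(len(V[k]),np.percentile(V[k],[5,50,95],axis=0).round())
```

```text
[479.80756671 140.35559882 131.60647428] [-3.14156897e+00 -1.73010258e-04  1.75140615e+00] [0.09694985 0.64705192 0.6062291 ]
[467.42320858 213.81954562 274.39095924]
flux [479.1 141.2] 6524 [476.60231378 149.94566286] [ 38.83217077  26.35592829 143.30711095]
black [469.8 190.4] 1218 [471.11581835 191.49090282] [23.74519005 24.0615866  12.05414681]
white [549.1 180. ] 3824 [545.56624602 175.67020257] [ 27.55383854  29.35009623 136.37356555]
(((511.6896667480469, 172.93521118164062), (136.28614807128906, 121.96421813964844), 10.610722541809082), 12902)
49 [[ 456. -297.    0.]
 [ 494. -185.    3.]
 [ 504. -179.    7.]]
```

{"api": "move_arm", "payload": {"steps": [[0, 0, 0, -0.001, 0.001, -0.032, 0.06], [0, 0, 0, 0, 0, -0.04, 0.06], [0, 0, 0, 0, 0, -0.02, 0.06], [0, 0, 0, 0, 0, 0, 0.06], [0, 0, 0, 0, 0, 0, 0.02]]}}

```text
clock: 6.0
eef_pos: [479.5, 141.3, 40.4]
tool_rot: [3.14, -0.0, 1.751]
force: [0.4, 0.4, -0.3]
width: 46.8
gripper_force: 0.0
```

{"api": "move_arm", "payload": {"steps": [[0, 0, 0, 0, 0, 0, 0.02], [0, 0, 0, 0, 0, 0, 0.02], [0, 0, 0, 0, 0, 0, 0.02], [0, 0, 0, 0, 0, 0, 0.02], [0, 0, 0, 0, 0, 0, 0.02]]}}

```text
clock: 6.5
eef_pos: [479.8, 141.4, 41.2]
tool_rot: [3.138, -0.0, 1.751]
force: [-1.1, -0.7, 8.2]
width: 31.5
gripper_force: 59.4
```

{"api": "move_arm", "payload": {"steps": [[0, 0, 0, 0, 0, 0.02, 0.02], [0, 0, 0, 0, 0, 0.04, 0.02], [0, 0, 0, 0, 0, 0.04, 0.02], [0, 0, 0, 0, -0.01, 0.03, 0.02], [0, 0, 0, 0.002, -0.03, 0, 0.02]]}}

```text
clock: 7.0
eef_pos: [483.8, 104.9, 174.6]
tool_rot: [3.13, -0.003, 1.756]
force: [1.4, 0.3, -1.1]
width: 31.4
gripper_force: 59.6
```

{"api": "move_arm", "payload": {"steps": [[0, 0, 0, 0.005, -0.042, 0, 0.02], [0, 0, 0, 0.005, -0.042, 0, 0.02], [0, 0, 0, 0.005, -0.042, 0, 0.02], [0, 0, 0, 0.005, -0.042, 0, 0.02], [0, 0, 0, 0.005, -0.042, 0, 0.02]]}}

```text
clock: 7.5
eef_pos: [505.9, -111.0, 170.5]
tool_rot: [3.14, 0.001, 1.751]
force: [0.8, -0.6, -1.6]
width: 31.2
gripper_force: 59.6
```

{"api": "move_arm", "payload": {"steps": [[0, 0, 0, 0.004, -0.042, 0, 0.02], [0, 0, 0, 0.004, -0.042, 0, 0.02], [0, 0, 0, 0.002, -0.04, 0, 0.02], [0, 0, 0, 0, -0.03, 0, 0.02], [0, 0, 0, 0, -0.018, 0, 0.02]]}}

```text
clock: 8.0
eef_pos: [514.9, -285.1, 170.1]
tool_rot: [3.141, 0.002, 1.746]
force: [0.7, 0.4, -1.2]
width: 31.0
gripper_force: 59.6
```

{"api": "move_arm", "payload": {"steps": [[0, 0, 0, 0, 0, -0.03, 0.02], [0, 0, 0, 0, 0, -0.04, 0.02], [0, 0, 0, 0, 0, -0.03, 0.02], [0, 0, 0, 0, 0, 0, 0.02], [0, 0, 0, 0, 0, 0, 0.02]]}}

```text
clock: 8.5
eef_pos: [516.0, -281.0, 70.3]
tool_rot: [3.141, 0.0, 1.751]
force: [0.4, -1.1, -0.7]
width: 31.4
gripper_force: 59.6
```

{"api": "move_arm", "payload": {"steps": [[0, 0, 0, 0, 0, -0.02, 0.02], [0, 0, 0, 0, 0, -0.01, 0.02], [0, 0, 0, 0, 0, -0.004, 0.02], [0, 0, 0, 0, 0, 0, 0.02], [0, 0, 0, 0, 0, 0, 0.02]]}}

```text
clock: 9.0
eef_pos: [516.2, -281.2, 36.2]
tool_rot: [3.14, 0.001, 1.751]
force: [0.3, 0.3, -0.5]
width: 31.1
gripper_force: 59.6
```

Run:
```python
from h import *
s=telemetry.read_state();print(s["eef_pos"],s["force"])
look("s1",["flux_bottle"],"scene"); look("s2",["flux_bottle"],"side")
```

```text
[ 516.23883729 -281.16171905   36.20947241] [ 0.25765788  0.25091935 -0.54343718]
flux_bottle [(0.87, [519.4, -277.7, 3.1])]
flux_bottle []
```

Lower until contact, release, then rise.

{"api": "move_arm", "payload": {"steps": [[0, 0, 0, 0, 0, -0.001, 0.02], [0, 0, 0, 0, 0, -0.001, 0.02], [0, 0, 0, 0, 0, 0, 0.06], [0, 0, 0, 0, 0, 0, 0.06], [0, 0, 0, 0, 0, 0, 0.06]]}}

```text
clock: 9.7
eef_pos: [515.6, -281.0, 33.2]
tool_rot: [-3.142, -0.0, 1.751]
force: [0.7, 0.3, 0.5]
width: 59.7
gripper_force: 0.0
```

{"api": "move_arm", "payload": {"steps": [[0, 0, 0, 0, 0, 0, 0.06], [0, 0, 0, 0, 0, 0.02, 0.06], [0, 0, 0, 0, 0, 0.04, 0.06], [0, 0, 0, 0, 0, 0.045, 0.06], [0, 0, 0, 0, 0, 0.045, 0.06]]}}

```text
clock: 10.2
eef_pos: [515.2, -280.7, 184.5]
tool_rot: [-3.141, -0.001, 1.751]
force: [-0.3, -1.0, -0.7]
width: 60.0
gripper_force: 0.0
```

Run:
```python
from h import *
s=telemetry.read_state();print(s["eef_pos"],s["force"])
look("s3",["flux_bottle","tray"],"scene"); look("wr4",["flux_bottle","tray"]);
```

```text
[ 515.1904098  -280.67720806  184.46555923] [-0.25657498 -1.03256122 -0.67925261]
flux_bottle [(0.84, [521.1, -281.6, 2.9]), (0.68, [562.2, -14.9, 2.1])]
tray [(0.97, [514.2, -219.5, 3.7])]
flux_bottle [(0.96, [519.7, -279.4, 7.7])]
tray [(0.74, [518.3, -214.1, -2.1])]
```

View pics/wr4.png

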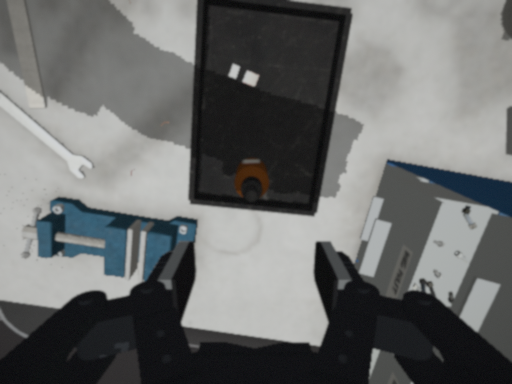

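The flux bottle stands upright in the tray at (252,185). The two white specks at (235,71) and (250,78) stay clear of my placing spots. Next is the white bottle.

{"api": "move_arm", "payload": {"steps": [[0, 0, 0, 0.001, 0.03, 0, 0.06], [0, 0, 0, 0.003, 0.045, 0, 0.06], [0, 0, 0, 0.003, 0.045, 0, 0.06], [0, 0, 0, 0.003, 0.045, 0, 0.06], [0, 0, 0, 0.003, 0.045, 0, 0.06]]}}

```text
clock: 11.0
eef_pos: [527.3, -69.3, 181.5]
tool_rot: [-3.138, -0.001, 1.751]
force: [1.9, -0.2, 0.1]
width: 60.1
gripper_force: 0.0
```

{"api": "move_arm", "payload": {"steps": [[0, 0, 0, 0.004, 0.045, 0, 0.06], [0, 0, 0, 0.003, 0.045, 0, 0.06], [0, 0, 0, 0.003, 0.045, 0, 0.06], [0, 0, 0, 0.003, 0.045, 0, 0.06], [0, 0, 0, 0.003, 0.04, 0, 0.06]]}}

```text
clock: 11.5
eef_pos: [543.3, 151.2, 181.5]
tool_rot: [-3.138, -0.0, 1.752]
force: [0.7, -0.5, -0.3]
width: 60.1
gripper_force: 0.0
```

{"api": "move_arm", "payload": {"steps": [[0, 0, 0, 0.003, 0.029, 0, 0.06], [0, 0, 0, 0, 0, -0.03, 0.06], [0, 0, 0, 0, 0, -0.025, 0.06], [0, 0, 0, 0, 0, 0, 0.06], [0, 0, 0, 0, 0, 0, 0.06]]}}

```text
clock: 12.0
eef_pos: [546.7, 177.7, 127.2]
tool_rot: [-3.139, 0.0, 1.751]
force: [0.3, 0.9, -0.2]
width: 60.2
gripper_force: 0.0
```

Run:
```python
from h import *
s=telemetry.read_state();print(s["eef_pos"],s["force"])
cal,im,d=look("wr5",["white_bottle","black_bottle"])
W=cloud(cal,d)
for q in [(548,178),(470,191)]:
    m=(np.hypot(W[...,0]-q[0],W[...,1]-q[1])<26)&(W[...,2]>60)&(W[...,2]<110)
    P=W[m]; print(len(P),((P[:,:2].min(0)+P[:,:2].max(0))/2).round(1),np.ptp(P,axis=0).round(1))
```

```text
[546.74888374 177.74659124 127.17962214] [ 0.25762793  0.85561895 -0.20552481]
white_bottle [(0.81, [548.1, 178.6, 9.1])]
black_bottle [(0.85, [673.9, 204.8, 0.4]), (0.84, [476.3, 192.0, 9.2]), (0.8, [382.7, 257.0, 1.1])]
2001 [547.4 180.5] [32.4 28.4 47.3]
2380 [472.1 192.2] [31.6 31.3 36. ]
```

{"api": "move_arm", "payload": {"steps": [[0, 0, 0, 0.001, 0.001, -0.03, 0.06], [0, 0, 0, 0, 0, -0.037, 0.06], [0, 0, 0, 0, 0, -0.02, 0.06], [0, 0, 0, 0, 0, 0, 0.06], [0, 0, 0, 0, 0, 0, 0.02]]}}

```text
clock: 12.65
eef_pos: [549.4, 179.4, 42.4]
tool_rot: [3.14, -0.0, 1.751]
force: [-0.2, 0.8, -0.2]
width: 46.5
gripper_force: 0.0
```

{"api": "move_arm", "payload": {"steps": [[0, 0, 0, 0, 0, 0, 0.02], [0, 0, 0, 0, 0, 0, 0.02], [0, 0, 0, 0, 0, 0, 0.02], [0, 0, 0, 0, 0, 0, 0.02]]}}

```text
clock: 13.05
eef_pos: [549.8, 179.6, 43.1]
tool_rot: [3.138, -0.001, 1.751]
force: [-0.3, -0.5, 6.6]
width: 31.7
gripper_force: 59.0
```

{"api": "move_arm", "payload": {"steps": [[0, 0, 0, 0, 0, 0.02, 0.02], [0, 0, 0, 0, 0, 0.04, 0.02], [0, 0, 0, 0, 0, 0.04, 0.02], [0, 0, 0, 0, -0.01, 0.03, 0.02], [0, 0, 0, -0.002, -0.03, 0, 0.02]]}}

```text
clock: 13.55
eef_pos: [549.7, 143.8, 176.8]
tool_rot: [3.13, -0.004, 1.756]
force: [0.7, -0.5, -1.0]
width: 31.7
gripper_force: 59.2
```

{"api": "move_arm", "payload": {"steps": [[0, 0, 0, -0.004, -0.042, 0, 0.02], [0, 0, 0, -0.004, -0.042, 0, 0.02], [0, 0, 0, -0.004, -0.042, 0, 0.02], [0, 0, 0, -0.004, -0.042, 0, 0.02], [0, 0, 0, -0.004, -0.042, 0, 0.02]]}}

```text
clock: 14.05
eef_pos: [526.4, -72.8, 172.0]
tool_rot: [3.14, 0.001, 1.751]
force: [0.3, -1.3, -0.2]
width: 31.8
gripper_force: 59.2
```

{"api": "move_arm", "payload": {"steps": [[0, 0, 0, -0.004, -0.042, 0, 0.02], [0, 0, 0, -0.004, -0.042, 0, 0.02], [0, 0, 0, -0.002, -0.042, 0, 0.02], [0, 0, 0, 0, -0.034, 0, 0.02], [0, 0, 0, 0, 0, -0.02, 0.02]]}}

```text
clock: 14.55
eef_pos: [517.4, -239.1, 153.3]
tool_rot: [3.138, 0.007, 1.741]
force: [0.2, -0.6, -0.6]
width: 31.5
gripper_force: 59.2
```

{"api": "move_arm", "payload": {"steps": [[0, 0, 0, 0, 0, -0.04, 0.02], [0, 0, 0, 0, 0, -0.04, 0.02], [0, 0, 0, 0, 0, -0.02, 0.02], [0, 0, 0, 0, 0, 0, 0.02], [0, 0, 0, 0, 0, 0, 0.02]]}}

```text
clock: 15.05
eef_pos: [517.2, -231.0, 52.0]
tool_rot: [3.141, 0.0, 1.751]
force: [0.5, -0.9, -0.5]
width: 31.6
gripper_force: 59.2
```

{"api": "move_arm", "payload": {"steps": [[0, 0, 0, 0, 0, -0.009, 0.02], [0, 0, 0, 0, 0, -0.004, 0.02], [0, 0, 0, 0, 0, -0.002, 0.02], [0, 0, 0, 0, 0, -0.001, 0.02], [0, 0, 0, 0, 0, 0, 0.02]]}}

```text
clock: 15.55
eef_pos: [516.9, -231.4, 37.1]
tool_rot: [3.141, 0.002, 1.751]
force: [-2.6, 0.1, 11.7]
width: 31.5
gripper_force: 60.2
```

In contact (11.7 N), so I release and go for the black bottle at (471.5,191.5).

{"api": "move_arm", "payload": {"steps": [[0, 0, 0, 0, 0, 0.001, 0.06], [0, 0, 0, 0, 0, 0, 0.06], [0, 0, 0, 0, 0, 0, 0.06], [0, 0, 0, 0, 0, 0.02, 0.06], [0, 0, 0, 0, 0, 0.04, 0.06]]}}

```text
clock: 16.05
eef_pos: [514.4, -230.2, 94.3]
tool_rot: [-3.136, -0.004, 1.751]
force: [0.5, -0.3, 0.9]
width: 60.2
gripper_force: 0.0
```

{"api": "move_arm", "payload": {"steps": [[0, 0, 0, 0, 0, 0.045, 0.06], [0, 0, 0, 0, 0, 0.04, 0.06], [0, 0, 0, -0.002, 0.035, 0, 0.06], [0, 0, 0, -0.005, 0.045, 0, 0.06], [0, 0, 0, -0.005, 0.045, 0, 0.06]]}}

```text
clock: 16.55
eef_pos: [504.5, -105.2, 181.6]
tool_rot: [3.141, 0.0, 1.749]
force: [0.6, 1.4, -0.7]
width: 60.0
gripper_force: 0.0
```

{"api": "move_arm", "payload": {"steps": [[0, 0, 0, -0.005, 0.045, 0, 0.06], [0, 0, 0, -0.005, 0.045, 0, 0.06], [0, 0, 0, -0.005, 0.045, 0, 0.06], [0, 0, 0, -0.005, 0.045, 0, 0.06], [0, 0, 0, -0.005, 0.045, 0, 0.06]]}}

```text
clock: 17.05
eef_pos: [479.2, 120.7, 181.3]
tool_rot: [3.141, 0.0, 1.751]
force: [1.1, 0.1, -0.2]
width: 60.4
gripper_force: 0.0
```

{"api": "move_arm", "payload": {"steps": [[0, 0, 0, -0.005, 0.045, 0, 0.06], [0, 0, 0, -0.003, 0.027, -0.02, 0.06], [0, 0, 0, 0, 0, -0.03, 0.06], [0, 0, 0, 0, 0, 0, 0.06], [0, 0, 0, 0, 0, 0, 0.06]]}}

```text
clock: 17.55
eef_pos: [471.3, 190.4, 131.2]
tool_rot: [-3.14, 0.001, 1.75]
force: [-0.5, 1.0, 0.5]
width: 60.1
gripper_force: 0.0
```

Run:
```python
from h import *
s=telemetry.read_state();print(s["eef_pos"],s["force"])
cal,im,d=look("wr6",["black_bottle"])
W=cloud(cal,d)
for q in [(471,191)]:
    m=(np.hypot(W[...,0]-q[0],W[...,1]-q[1])<26)&(W[...,2]>60)&(W[...,2]<110)
    P=W[m]; print(len(P),((P[:,:2].min(0)+P[:,:2].max(0))/2).round(1),np.ptp(P,axis=0).round(1))
look("s4",["flux_bottle","white_bottle"],"scene")
```

```text
[471.30270864 190.41672907 131.18814223] [-0.50062084  0.95376269  0.52080207]
black_bottle [(0.8, [471.5, 192.8, 9.1]), (0.72, [673.0, 204.9, -1.3]), (0.7, [382.4, 257.7, 1.3]), (0.63, [461.3, 5.1, 0.5])]
1914 [471.2 193.7] [32.8 28.2 35.8]
flux_bottle [(0.75, [473.5, 191.1, 11.0]), (0.55, [518.4, -276.2, 2.8])]
white_bottle [(0.65, [514.9, -235.5, 5.8])]
```

{"api": "move_arm", "payload": {"steps": [[0, 0, 0, 0, 0.001, -0.03, 0.06], [0, 0, 0, 0, 0, -0.04, 0.06], [0, 0, 0, 0, 0, -0.021, 0.06], [0, 0, 0, 0, 0, 0, 0.06], [0, 0, 0, 0, 0, 0, 0.02]]}}

```text
clock: 18.3
eef_pos: [472.0, 192.2, 41.0]
tool_rot: [3.141, -0.0, 1.75]
force: [0.0, 1.1, 0.2]
width: 47.1
gripper_force: 0.0
```

{"api": "move_arm", "payload": {"steps": [[0, 0, 0, 0, 0, 0, 0.02], [0, 0, 0, 0, 0, 0, 0.02], [0, 0, 0, 0, 0, 0, 0.02], [0, 0, 0, 0, 0, 0, 0.02]]}}

```text
clock: 18.7
eef_pos: [472.7, 192.5, 41.9]
tool_rot: [3.139, -0.001, 1.751]
force: [-1.4, -0.6, 8.1]
width: 31.4
gripper_force: 59.8
```

{"api": "move_arm", "payload": {"steps": [[0, 0, 0, 0, 0, 0.02, 0.02], [0, 0, 0, 0, 0, 0.04, 0.02], [0, 0, 0, 0, 0, 0.04, 0.02], [0, 0, 0, 0, -0.01, 0.03, 0.02], [0, 0, 0, 0.004, -0.03, 0, 0.02]]}}

```text
clock: 19.2
eef_pos: [478.1, 156.3, 175.3]
tool_rot: [3.131, -0.004, 1.756]
force: [1.1, -0.7, -1.2]
width: 31.6
gripper_force: 59.5
```

{"api": "move_arm", "payload": {"steps": [[0, 0, 0, 0.006, -0.042, 0, 0.02], [0, 0, 0, 0.006, -0.042, 0, 0.02], [0, 0, 0, 0.006, -0.042, 0, 0.02], [0, 0, 0, 0.006, -0.042, 0, 0.02], [0, 0, 0, 0.007, -0.042, 0, 0.02]]}}

```text
clock: 19.7
eef_pos: [506.7, -59.9, 171.1]
tool_rot: [3.14, 0.001, 1.751]
force: [1.4, -0.3, -0.5]
width: 31.5
gripper_force: 59.5
```

{"api": "move_arm", "payload": {"steps": [[0, 0, 0, 0.007, -0.042, 0, 0.02], [0, 0, 0, 0.007, -0.036, 0, 0.02], [0, 0, 0, 0, -0.012, -0.02, 0.02], [0, 0, 0, 0, 0, -0.04, 0.02], [0, 0, 0, 0, 0, -0.03, 0.02]]}}

```text
clock: 20.2
eef_pos: [520.4, -149.4, 79.6]
tool_rot: [3.141, 0.001, 1.748]
force: [0.1, -0.5, 0.0]
width: 31.3
gripper_force: 59.5
```

{"api": "move_arm", "payload": {"steps": [[0, 0, 0, 0, 0, -0.025, 0.02], [0, 0, 0, 0, 0, 0, 0.02], [0, 0, 0, 0, 0, 0, 0.02]]}}

```text
clock: 20.5
eef_pos: [520.9, -147.9, 56.0]
tool_rot: [3.141, -0.0, 1.751]
force: [0.6, -0.1, -0.4]
width: 31.5
gripper_force: 59.5
```

{"api": "move_arm", "payload": {"steps": [[0, 0, 0, 0, 0, -0.012, 0.02], [0, 0, 0, 0, 0, -0.005, 0.02], [0, 0, 0, 0, 0, -0.002, 0.02], [0, 0, 0, 0, 0, -0.001, 0.02], [0, 0, 0, 0, 0, 0, 0.02]]}}

```text
clock: 21.0
eef_pos: [520.6, -148.1, 36.0]
tool_rot: [3.142, 0.001, 1.751]
force: [-0.1, -0.5, 4.8]
width: 31.8
gripper_force: 60.0
```

{"api": "move_arm", "payload": {"steps": [[0, 0, 0, 0, 0, 0, 0.06], [0, 0, 0, 0, 0, 0, 0.06], [0, 0, 0, 0, 0, 0, 0.06], [0, 0, 0, 0, 0, 0.02, 0.06], [0, 0, 0, 0, 0, 0.045, 0.06]]}}

```text
clock: 21.5
eef_pos: [518.1, -147.5, 98.2]
tool_rot: [-3.135, -0.003, 1.751]
force: [1.7, -1.6, -0.0]
width: 60.0
gripper_force: 0.0
```

{"api": "move_arm", "payload": {"steps": [[0, 0, 0, 0, 0, 0.045, 0.06], [0, 0, 0, 0, 0, 0.045, 0.06], [0, 0, 0, 0.005, 0.035, 0.03, 0.06], [0, 0, 0, 0.005, 0.045, 0, 0.06], [0, 0, 0, 0.005, 0.045, 0, 0.06]]}}

```text
clock: 22.0
eef_pos: [536.4, -22.3, 221.7]
tool_rot: [3.139, 0.001, 1.748]
force: [1.3, 0.4, 0.0]
width: 60.0
gripper_force: 0.0
```

{"api": "move_arm", "payload": {"steps": [[0, 0, 0, 0, 0.025, 0, 0.06], [0, 0, 0, 0, 0, 0, 0.06], [0, 0, 0, 0, 0, 0, 0.06]]}}

```text
clock: 22.3
eef_pos: [535.4, 2.2, 220.2]
tool_rot: [-3.141, 0.0, 1.752]
force: [-0.3, 0.0, 0.8]
width: 60.1
gripper_force: 0.0
```

Run:
```python
from h import *
s=telemetry.read_state();print(s["eef_pos"],s["tool_rot"])
cal,im,d=look("wr7",["nest","flux_bottle","white_bottle","black_bottle"])
W=cloud(cal,d)
for m in finder.cut_out("wrist","nest")[:1]:
    k=cv2.dilate(m["mask"].astype(np.uint8),np.ones((7,7)))>0
    k=k&(np.hypot(W[...,0]-562,W[...,1]+12)<85)
    print("all",rect(W,k,4,25),"face",rect(W,k,12,16))
    # pocket: low points near centre
    yaw=np.deg2rad(-10.4);c,s_=np.cos(yaw),np.sin(yaw)
    X=W[...,0]-562;Y=W[...,1]+12; lx=c*X+s_*Y; ly=-s_*X+c*Y
    p=(abs(lx)<18)&(abs(ly)<38)&(W[...,2]<11)&(W[...,2]>3)
    print("pocket",cv2.minAreaRect(W[p][:,:2].astype(np.float32)),p.sum(),np.median(W[p][:,2]))
    q=(abs(lx)<60)&(abs(ly)<100)
cv2.imwrite("pics/wr7c.png",cv2.resize(im,(768,576)))
```

```text
[535.44061807   2.18226152 220.20755931] [-3.14112314e+00  4.86377538e-04  1.75220822e+00]
nest [(0.8, [561.4, -16.9, 3.3])]
flux_bottle []
white_bottle [(0.72, [514.5, -235.2, 3.4])]
black_bottle [(0.86, [463.4, 6.7, -0.7]), (0.76, [461.4, -62.0, -0.3]), (0.56, [522.3, -145.1, 1.7])]
all (((560.798583984375, -11.663711547851562), (151.94898986816406, 72.12428283691406), 79.22405242919922), 6122) face (((560.8546752929688, -11.665740966796875), (151.94515991210938, 62.25018310546875), 79.3839111328125), 3964)
pocket ((560.8012084960938, -12.311059951782227), (58.1884651184082, 22.363826751708984), 79.18059539794922) 853 8.144259602533054
```

View pics/wr7c.png

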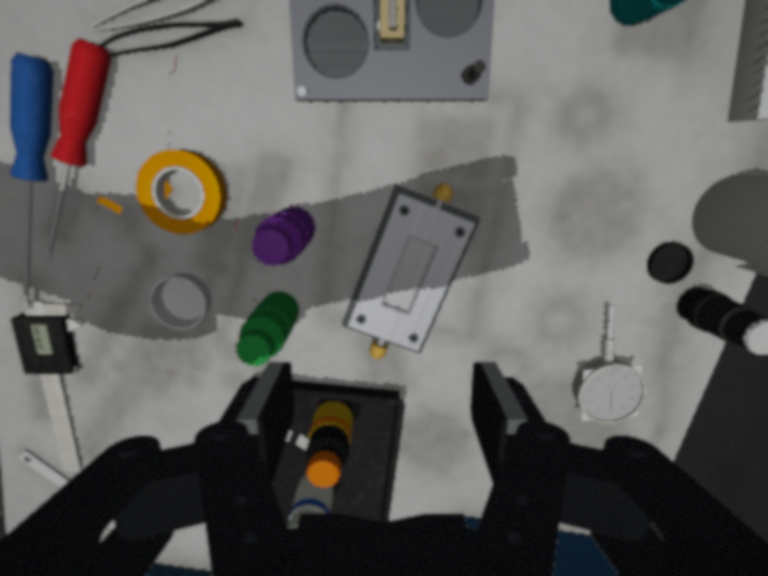

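The picture shows the nest clear at about (412,270), its pocket empty. The black bottle stands upright in the tray at (330,440), and the white one is behind it at (312,500). Now the blade, first from near.

{"api": "move_arm", "payload": {"steps": [[0, 0, 0.4, -0.006, 0.043, 0, 0.04], [0, 0, 0, -0.006, 0.043, 0, 0.04], [0, 0, 0, -0.006, 0.043, -0.03, 0.04], [0, 0, 0, -0.006, 0.042, -0.04, 0.04], [0, 0, 0, 0, 0, -0.03, 0.04]]}}

```text
clock: 23.1
eef_pos: [511.8, 171.4, 127.1]
tool_rot: [3.139, -0.005, 1.765]
force: [0.6, -0.8, -0.2]
width: 40.2
gripper_force: 0.0
```

{"api": "move_arm", "payload": {"steps": [[0, 0, 0, 0, 0, 0, 0.04], [0, 0, 0, 0, 0, 0, 0.04], [0, 0, 0, 0, 0, 0, 0.04]]}}

```text
clock: 23.4
eef_pos: [514.2, 163.9, 129.0]
tool_rot: [3.139, 0.0, 1.755]
force: [-0.1, -0.1, 0.7]
width: 40.1
gripper_force: 0.0
```

Run:
```python
from h import *
s=telemetry.read_state();print(s["eef_pos"],s["tool_rot"])
cal,im,d=look("wr8",["blade"])
W=cloud(cal,d)
yaw=np.deg2rad(10.7);c,s_=np.cos(yaw),np.sin(yaw)
X=W[...,0]-511.8;Y=W[...,1]-172.9; lx=c*X+s_*Y; ly=-s_*X+c*Y
p=(abs(lx)<16)&(abs(ly)<36)&(W[...,2]>23)&(W[...,2]<40)
print("blade local x,y range",p.sum(),np.percentile(lx[p],[0,2,98,100]).round(1),np.percentile(ly[p],[0,2,98,100]).round(1),W[p][:,2].max(),cv2.minAreaRect(W[p][:,:2].astype(np.float32)))
m=(np.hypot(X,Y)<95)
print(rect(W,m,15.5,20.5))
```

```text
[514.22378205 163.8642534  129.00492582] [3.13913871e+00 1.11901771e-04 1.75531330e+00]
blade [(0.56, [511.7, 174.2, 10.7])]
blade local x,y range 1211 [-9.6 -8.   7.6  8.3] [-24.7 -23.   27.1  27.6] 38.12627784723847 ((510.9695129394531, 174.21914672851562), (17.45648765563965, 52.31889343261719), 9.866288185119629)
(((511.59954833984375, 172.9576416015625), (136.47296142578125, 121.91868591308594), 10.670866966247559), 13896)
```

{"api": "move_arm", "payload": {"steps": [[0, 0, 0, -0.003, 0.01, -0.02, 0.04], [0, 0, 0, 0, 0, -0.035, 0.04], [0, 0, 0, 0, 0, -0.035, 0.04], [0, 0, 0, 0, 0, -0.009, 0.04], [0, 0, 0, 0, 0, 0, 0.04]]}}

```text
clock: 24.0
eef_pos: [509.6, 174.3, 28.4]
tool_rot: [-3.14, 0.0, 1.757]
force: [0.0, 0.6, 0.4]
width: 39.8
gripper_force: 0.0
```

{"api": "move_arm", "payload": {"steps": [[0, 0, 0, 0, 0, 0, 0.04], [0, 0, 0, 0, 0, -0.005, 0.04], [0, 0, 0, 0, 0, 0, 0.04], [0, 0, 0, 0, 0, 0, 0.04]]}}

```text
clock: 24.4
eef_pos: [510.2, 174.8, 24.2]
tool_rot: [3.14, -0.0, 1.757]
force: [0.4, 0.4, 0.8]
width: 40.1
gripper_force: 0.0
```

{"api": "move_arm", "payload": {"steps": [[0, 0, 0, 0.001, 0, -0.003, 0.04], [0, 0, 0, 0, 0, 0, 0.03], [0, 0, 0, 0, 0, 0, 0.02], [0, 0, 0, 0, 0, 0, 0.008], [0, 0, 0, 0, 0, 0, 0.005]]}}

```text
clock: 24.9
eef_pos: [510.8, 174.9, 20.8]
tool_rot: [3.141, -0.0, 1.758]
force: [-0.1, -0.4, 2.8]
width: 13.7
gripper_force: 59.0
```

{"api": "move_arm", "payload": {"steps": [[0, 0, 0, 0, 0, 0, 0.005], [0, 0, 0, 0, 0, 0, 0.005], [0, 0, 0, 0, 0, 0, 0.005]]}}

```text
clock: 25.2
eef_pos: [510.8, 174.9, 20.8]
tool_rot: [3.141, -0.0, 1.758]
force: [-0.5, -0.3, 4.7]
width: 13.7
gripper_force: 59.2
```

{"api": "move_arm", "payload": {"steps": [[0, 0, 0, 0, 0, 0.01, 0.005], [0, 0, 0, 0, 0, 0.03, 0.005], [0, 0, 0, 0, 0, 0.04, 0.005], [0, 0, 0, 0.005, -0.02, 0, 0.005], [0, 0, -4, 0.01, -0.035, 0, 0.005]]}}

```text
clock: 25.7
eef_pos: [526.3, 122.8, 102.7]
tool_rot: [3.138, -0.003, 1.692]
force: [0.9, -0.6, -1.3]
width: 14.0
gripper_force: 58.7
```

{"api": "move_arm", "payload": {"steps": [[0, 0, -5, 0.012, -0.038, 0, 0.005], [0, 0, -5, 0.012, -0.038, 0, 0.005], [0, 0, -5, 0.011, -0.035, 0, 0.005], [0, 0, -2.5, 0, -0.021, 0, 0.005], [0, 0, 0, 0, 0, 0, 0.005]]}}

```text
clock: 26.2
eef_pos: [560.5, -17.2, 100.5]
tool_rot: [-3.141, 0.003, 1.375]
force: [0.3, -0.2, 0.1]
width: 13.8
gripper_force: 58.7
```

{"api": "move_arm", "payload": {"steps": [[0, 0, 0, 0, 0, 0, 0.005], [0, 0, 0, 0, 0, 0, 0.005]]}}

```text
clock: 26.4
eef_pos: [560.7, -10.2, 100.8]
tool_rot: [-3.142, -0.002, 1.385]
force: [-1.7, 1.1, -0.8]
width: 14.1
gripper_force: 58.7
```

{"api": "move_arm", "payload": {"steps": [[0, 0, 0, 0, -0.001, -0.03, 0.005], [0, 0, 0, 0, 0, -0.03, 0.005], [0, 0, 0, 0, 0, -0.01, 0.005], [0, 0, 0, 0, 0, 0, 0.005], [0, 0, 0, 0, 0, 0, 0.005]]}}

```text
clock: 26.9
eef_pos: [561.4, -12.1, 31.3]
tool_rot: [3.141, -0.001, 1.384]
force: [1.3, -0.2, -0.6]
width: 13.7
gripper_force: 58.7
```

Run:
```python
from h import *
s=telemetry.read_state();print(s["eef_pos"],s["tool_rot"],s["force"])
cal,im,d=look("wr9",["blade","nest"])
W=cloud(cal,d)
yaw=np.deg2rad(-10.8);c,s_=np.cos(yaw),np.sin(yaw)
X=W[...,0]-560.8;Y=W[...,1]+12.2; lx=c*X+s_*Y; ly=-s_*X+c*Y
p=(abs(lx)<5)&(abs(ly)<45)&(W[...,2]>25)&(W[...,2]<50)
print(p.sum(),np.percentile(ly[p],[0,2,98,100]).round(1),np.percentile(W[p][:,2],[2,50,98]))
print(rect(W,np.hypot(X,Y)<85,12,16))
cv2.imwrite("pics/wr9c.png",cv2.resize(im[130:330,170:400],(690,600)))
```

```text
[561.38145539 -12.12015793  31.33956773] [ 3.14068581e+00 -8.44571917e-04  1.38401163e+00] [ 1.33072319 -0.19792342 -0.59928547]
blade [(0.88, [564.8, -15.2, 23.7])]
nest []
2072 [-26.  -22.9  26.   26.3] [28.41724061 39.18299567 47.5353518 ]
(((556.4241333007812, -3.1919708251953125), (122.4814682006836, 123.7081298828125), 38.78472137451172), 11070)
```

View pics/wr9c.png

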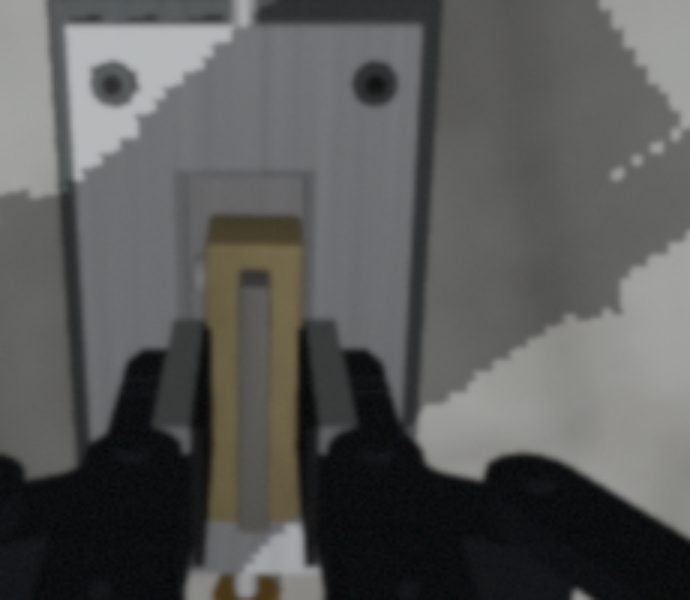

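The picture shows the brass block held square, with its near end at (255,230) over the pocket (178 to 312). It sits about 1.5 mm right of centre, so I shift 1 mm and lower.

{"api": "move_arm", "payload": {"steps": [[0, 0, 0, -0.0013, 0, -0.005, 0.005], [0, 0, 0, 0, 0, -0.005, 0.005], [0, 0, 0, 0, 0, -0.003, 0.005], [0, 0, 0, 0, 0, -0.001, 0.005], [0, 0, 0, 0, 0, 0, 0.005]]}}

```text
clock: 27.55
eef_pos: [559.3, -13.2, 16.3]
tool_rot: [-3.141, 0.0, 1.383]
force: [-0.3, 0.4, 0.9]
width: 13.8
gripper_force: 58.7
```

{"api": "move_arm", "payload": {"steps": [[0, 0, 0, 0, 0, -0.0005, 0.005], [0, 0, 0, 0, 0, 0, 0.035], [0, 0, 0, 0, 0, 0, 0.035], [0, 0, 0, 0, 0, 0, 0.035], [0, 0, 0, 0, 0, 0.01, 0.035]]}}

```text
clock: 28.05
eef_pos: [558.6, -13.3, 25.5]
tool_rot: [-3.139, 0.001, 1.383]
force: [-0.8, 0.1, -0.6]
width: 35.2
gripper_force: 0.0
```

{"api": "move_arm", "payload": {"steps": [[0, 0, 0, 0, 0, 0.03, 0.035], [0, 0, 0, 0, 0, 0.045, 0.04], [0, 0, 0, 0, 0, 0.045, 0.06], [0, 0, 0, 0, 0, 0.02, 0.06], [0, 0, 0, 0, 0, 0, 0.06]]}}

```text
clock: 28.55
eef_pos: [561.9, -13.0, 170.4]
tool_rot: [3.134, -0.001, 1.382]
force: [0.0, 1.2, -0.5]
width: 59.9
gripper_force: 0.0
```

Run:
```python
from h import *
s=telemetry.read_state();print(s["eef_pos"],s["tool_rot"],s["force"])
cal,im,d=look("wr10",["blade","nest"])
W=cloud(cal,d)
yaw=np.deg2rad(-10.8);c,s_=np.cos(yaw),np.sin(yaw)
X=W[...,0]-560.8;Y=W[...,1]+12.2; lx=c*X+s_*Y; ly=-s_*X+c*Y
p=(abs(lx)<16)&(abs(ly)<36)&(W[...,2]>19)&(W[...,2]<50)
b=(abs(lx)<16)&(abs(ly)<36)&(W[...,2]>19)&(W[...,2]<27)
print(p.sum(),cv2.minAreaRect(W[p][:,:2].astype(np.float32)),"block top",np.median(W[b][:,2]),"edge top",np.percentile(W[p][:,2],98),"x",np.percentile(lx[p],[1,99]),"y",np.percentile(ly[p],[1,99]))
for h in ("scene","side"): look("t"+h,["flux_bottle","white_bottle","black_bottle"],h)
```

```text
[561.86858757 -13.00299843 170.35067164] [ 3.13404940e+00 -1.36825533e-03  1.38231615e+00] [ 0.00609509  1.20540057 -0.46428426]
blade [(0.92, [559.8, -14.4, 5.8])]
nest [(0.82, [562.7, -14.9, 2.0])]
852 ((559.6580810546875, -13.010128021240234), (51.51695251464844, 18.09263801574707), 78.50465393066406) block top 23.0120962799314 edge top 32.1677918824196 x [-8.80819458  7.89429619] y [-26.39636529  24.33495033]
flux_bottle [(0.62, [518.9, -280.5, -0.7]), (0.31, [518.6, -216.1, 1.9])]
white_bottle [(0.62, [515.9, -236.6, 6.4])]
black_bottle [(0.96, [385.6, 261.4, 1.4]), (0.79, [459.3, -60.7, -0.8]), (0.64, [522.4, -150.5, 3.9]), (0.64, [677.1, 207.3, -1.4])]
flux_bottle [(0.79, [511.7, -278.1, 3.6])]
white_bottle [(0.87, [514.2, -229.9, 3.7])]
black_bottle [(0.81, [460.2, -62.6, 1.5]), (0.66, [384.9, 260.4, 0.3]), (0.62, [674.1, 206.7, -0.2]), (0.59, [519.1, -148.5, 3.7])]
```

The blade is home: block top about 23 to 24 mm, edge top 32 mm, within 2 mm of the pocket centre. Now I bring the bottles back, black first.

{"api": "move_arm", "payload": {"steps": [[0, 0, 5, -0.01, -0.035, 0, 0.06], [0, 0, 5, -0.01, -0.035, 0, 0.06], [0, 0, 5, -0.01, -0.035, 0, 0.06], [0, 0, 5, -0.01, -0.03, 0, 0.06], [0, 0, 1.1, 0, 0, 0, 0.06]]}}

```text
clock: 29.6
eef_pos: [517.1, -154.3, 165.2]
tool_rot: [-3.138, 0.002, 1.745]
force: [-0.2, -1.4, 0.4]
width: 59.7
gripper_force: 0.0
```

{"api": "move_arm", "payload": {"steps": [[0, 0, 0, 0, 0, -0.04, 0.06], [0, 0, 0, 0, 0, 0, 0.06], [0, 0, 0, 0, 0, 0, 0.06]]}}

```text
clock: 29.9
eef_pos: [519.2, -147.2, 126.0]
tool_rot: [-3.14, -0.001, 1.752]
force: [0.2, 0.2, 0.7]
width: 60.0
gripper_force: 0.0
```

```bash
cat >> h.py <<'E'
def bot(W,q):
    m=(np.hypot(W[...,0]-q[0],W[...,1]-q[1])<24)&(W[...,2]>50)&(W[...,2]<102)
    P=W[m]; print(q,len(P),((P[:,:2].min(0)+P[:,:2].max(0))/2).round(1),np.ptp(P,axis=0).round(1))
E
python3 - <<'E'
from h import *
s=telemetry.read_state();print(s["eef_pos"],s["tool_rot"],s["force"])
cal,im,d=look("wr11",["black_bottle","white_bottle","flux_bottle"])
W=cloud(cal,d)
for q in [(520,-148),(516,-231),(516,-281)]: bot(W,q)
E
```

```text
[ 519.22904022 -147.16999216  125.98450899] [-3.14015860e+00 -1.24562824e-03  1.75196906e+00] [0.1808068  0.16985212 0.74914187]
black_bottle [(0.74, [522.3, -147.2, 3.3]), (0.68, [461.0, -61.6, 1.3])]
white_bottle [(0.79, [513.8, -234.3, 4.8]), (0.21, [560.6, -12.9, 8.0])]
flux_bottle []
(520, -148) 1977 [ 520.8 -146.8] [32.3 29.8 40.1]
(516, -231) 2009 [ 515.7 -229.3] [33.1 27.7 50.7]
(516, -281) 82 [ 516.3 -273.7] [31.1  8.7  7.5]
```

{"api": "move_arm", "payload": {"steps": [[0, 0, 0, 0.001, 0, -0.03, 0.06], [0, 0, 0, 0, 0, -0.04, 0.06], [0, 0, 0, 0, 0, -0.02, 0.06], [0, 0, 0, 0, 0, 0, 0.06], [0, 0, 0, 0, 0, 0, 0.02]]}}

```text
clock: 30.6
eef_pos: [521.3, -147.9, 37.0]
tool_rot: [3.14, 0.0, 1.751]
force: [-0.6, 0.4, -0.4]
width: 46.7
gripper_force: 0.0
```

{"api": "move_arm", "payload": {"steps": [[0, 0, 0, 0, 0, 0, 0.02], [0, 0, 0, 0, 0, 0, 0.02], [0, 0, 0, 0, 0, 0, 0.02], [0, 0, 0, 0, 0, 0, 0.02]]}}

```text
clock: 31.0
eef_pos: [521.8, -148.3, 37.8]
tool_rot: [3.139, 0.001, 1.751]
force: [-1.2, 0.1, 7.7]
width: 31.4
gripper_force: 59.6
```

{"api": "move_arm", "payload": {"steps": [[0, 0, 0, 0, 0, 0.02, 0.02], [0, 0, 0, 0, 0, 0.04, 0.02], [0, 0, 0, 0, 0, 0.04, 0.02], [0, 0, 0, 0, 0.01, 0.03, 0.02], [0, 0, 0, -0.004, 0.03, 0, 0.02]]}}

```text
clock: 31.5
eef_pos: [519.9, -111.3, 170.6]
tool_rot: [3.133, 0.005, 1.745]
force: [0.9, -0.3, -1.0]
width: 31.1
gripper_force: 59.5
```

{"api": "move_arm", "payload": {"steps": [[0, 0, 0, -0.006, 0.042, 0, 0.02], [0, 0, 0, -0.006, 0.042, 0, 0.02], [0, 0, 0, -0.006, 0.042, 0, 0.02], [0, 0, 0, -0.006, 0.042, 0, 0.02], [0, 0, 0, -0.006, 0.042, 0, 0.02]]}}

```text
clock: 32.0
eef_pos: [486.3, 103.2, 166.9]
tool_rot: [3.14, 0.0, 1.75]
force: [0.8, 0.2, -1.3]
width: 31.3
gripper_force: 59.5
```

{"api": "move_arm", "payload": {"steps": [[0, 0, 0, -0.006, 0.042, 0, 0.02], [0, 0, 0, -0.006, 0.036, 0, 0.02], [0, 0, 0, -0.003, 0.012, 0, 0.02], [0, 0, 0, 0, 0, -0.03, 0.02], [0, 0, 0, 0, 0, 0, 0.02]]}}

```text
clock: 32.5
eef_pos: [469.7, 190.3, 134.3]
tool_rot: [-3.137, 0.002, 1.751]
force: [-0.2, -1.4, -1.1]
width: 31.7
gripper_force: 59.5
```

{"api": "move_arm", "payload": {"steps": [[0, 0, 0, 0, 0, 0, 0.02], [0, 0, 0, 0, 0, 0, 0.02]]}}

```text
clock: 32.7
eef_pos: [472.2, 191.2, 137.0]
tool_rot: [3.14, 0.0, 1.749]
force: [0.8, -0.8, -0.2]
width: 31.7
gripper_force: 59.5
```

{"api": "move_arm", "payload": {"steps": [[0, 0, 0, -0.001, 0, -0.03, 0.02], [0, 0, 0, 0, 0, -0.035, 0.02], [0, 0, 0, 0, 0, -0.014, 0.02], [0, 0, 0, 0, 0, 0, 0.02], [0, 0, 0, 0, 0, 0, 0.02]]}}

```text
clock: 33.2
eef_pos: [471.3, 191.9, 58.0]
tool_rot: [3.14, -0.0, 1.75]
force: [0.5, -0.9, -0.7]
width: 31.2
gripper_force: 59.5
```

{"api": "move_arm", "payload": {"steps": [[0, 0, 0, 0, 0, -0.006, 0.02], [0, 0, 0, 0, 0, -0.004, 0.02], [0, 0, 0, 0, 0, -0.003, 0.02], [0, 0, 0, 0, 0, -0.001, 0.02], [0, 0, 0, 0, 0, 0, 0.02]]}}

```text
clock: 33.7
eef_pos: [470.7, 191.9, 43.8]
tool_rot: [3.141, 0.0, 1.751]
force: [-1.5, -0.7, 6.7]
width: 31.7
gripper_force: 60.3
```

{"api": "move_arm", "payload": {"steps": [[0, 0, 0, 0, 0, 0, 0.06], [0, 0, 0, 0, 0, 0, 0.06], [0, 0, 0, 0, 0, 0, 0.06], [0, 0, 0, 0, 0, 0.02, 0.06], [0, 0, 0, 0, 0, 0.04, 0.06]]}}

```text
clock: 34.2
eef_pos: [468.6, 190.9, 101.5]
tool_rot: [-3.136, 0.001, 1.751]
force: [-0.2, 0.1, 0.7]
width: 59.8
gripper_force: 0.0
```

{"api": "move_arm", "payload": {"steps": [[0, 0, 0, 0, 0, 0.04, 0.06], [0, 0, 0, 0, 0, 0.03, 0.06], [0, 0, 0, 0.005, -0.042, 0, 0.06], [0, 0, 0, 0.005, -0.042, 0, 0.06], [0, 0, 0, 0.005, -0.042, 0, 0.06]]}}

```text
clock: 34.7
eef_pos: [485.6, 64.4, 173.4]
tool_rot: [3.141, 0.0, 1.752]
force: [0.2, 0.3, -0.2]
width: 60.2
gripper_force: 0.0
```

{"api": "move_arm", "payload": {"steps": [[0, 0, 0, 0.005, -0.042, 0, 0.06], [0, 0, 0, 0.005, -0.042, 0, 0.06], [0, 0, 0, 0.005, -0.042, 0, 0.06], [0, 0, 0, 0.005, -0.042, 0, 0.06], [0, 0, 0, 0.005, -0.042, 0, 0.06]]}}

```text
clock: 35.2
eef_pos: [510.3, -146.0, 173.0]
tool_rot: [-3.141, -0.0, 1.751]
force: [0.8, -0.1, -0.6]
width: 60.1
gripper_force: 0.0
```

{"api": "move_arm", "payload": {"steps": [[0, 0, 0, 0.005, -0.042, 0, 0.06], [0, 0, 0, 0, -0.042, 0, 0.06], [0, 0, 0, 0, 0, -0.035, 0.06], [0, 0, 0, 0, 0, 0, 0.06], [0, 0, 0, 0, 0, 0, 0.06]]}}

```text
clock: 35.7
eef_pos: [515.0, -226.8, 137.9]
tool_rot: [-3.14, -0.002, 1.752]
force: [0.2, 0.4, -0.4]
width: 59.8
gripper_force: 0.0
```

Run:
```python
from h import *
s=telemetry.read_state();print(s["eef_pos"],s["tool_rot"],s["force"])
cal,im,d=look("wr12",["white_bottle"])
W=cloud(cal,d); bot(W,(516,-230))
cal,im,d=look("s12",["black_bottle"],"scene"); bot(cloud(cal,d),(471,192))
```

```text
[ 515.04445162 -226.80038765  137.89355964] [-3.14032083e+00 -2.04472851e-03  1.75231215e+00] [ 0.24276815  0.39238133 -0.37240772]
white_bottle [(0.93, [515.3, -232.9, 3.9])]
(516, -230) 1747 [ 515.3 -229.8] [32.1 29.  51.2]
black_bottle [(0.94, [459.7, -60.2, -3.0]), (0.82, [386.2, 261.7, 2.1]), (0.72, [469.5, 189.5, 10.3]), (0.59, [465.1, 8.0, 5.4])]
(471, 192) 331 [467.5 192.9] [30.9 33.6 46.9]
```

{"api": "move_arm", "payload": {"steps": [[0, 0, 0, 0.001, -0.004, -0.03, 0.06], [0, 0, 0, 0, 0, -0.04, 0.06], [0, 0, 0, 0, 0, -0.03, 0.06], [0, 0, 0, 0, 0, 0, 0.06], [0, 0, 0, 0, 0, 0, 0.02]]}}

```text
clock: 36.4
eef_pos: [517.3, -231.6, 39.0]
tool_rot: [3.141, 0.0, 1.752]
force: [0.4, 0.0, 0.1]
width: 46.6
gripper_force: 0.0
```

{"api": "move_arm", "payload": {"steps": [[0, 0, 0, 0, 0, 0, 0.02], [0, 0, 0, 0, 0, 0, 0.02], [0, 0, 0, 0, 0, 0, 0.02], [0, 0, 0, 0, 0, 0, 0.02]]}}

```text
clock: 36.8
eef_pos: [518.1, -232.4, 40.1]
tool_rot: [3.138, 0.002, 1.751]
force: [-0.4, 0.6, 8.5]
width: 32.0
gripper_force: 59.1
```

{"api": "move_arm", "payload": {"steps": [[0, 0, 0, 0, 0, 0.02, 0.02], [0, 0, 0, 0, 0, 0.04, 0.02], [0, 0, 0, 0, 0, 0.04, 0.02], [0, 0, 0, 0, 0.01, 0.03, 0.02], [0, 0, 0, 0.002, 0.03, 0, 0.02]]}}

```text
clock: 37.3
eef_pos: [521.0, -196.1, 172.7]
tool_rot: [3.134, 0.007, 1.744]
force: [0.0, 0.2, -1.1]
width: 31.7
gripper_force: 59.4
```

{"api": "move_arm", "payload": {"steps": [[0, 0, 0, 0.004, 0.042, 0, 0.02], [0, 0, 0, 0.004, 0.042, 0, 0.02], [0, 0, 0, 0.004, 0.042, 0, 0.02], [0, 0, 0, 0.004, 0.042, 0, 0.02], [0, 0, 0, 0.004, 0.042, 0, 0.02]]}}

```text
clock: 37.8
eef_pos: [538.6, 19.1, 168.9]
tool_rot: [3.14, 0.001, 1.75]
force: [1.2, -0.1, -0.3]
width: 31.6
gripper_force: 59.4
```

{"api": "move_arm", "payload": {"steps": [[0, 0, 0, 0.004, 0.042, 0, 0.02], [0, 0, 0, 0.004, 0.042, 0, 0.02], [0, 0, 0, 0.002, 0.042, 0, 0.02], [0, 0, 0, 0, 0.034, 0, 0.02], [0, 0, 0, 0, 0, -0.02, 0.02]]}}

```text
clock: 38.3
eef_pos: [549.7, 186.5, 151.5]
tool_rot: [3.133, -0.007, 1.759]
force: [0.1, 0.6, 0.3]
width: 31.3
gripper_force: 59.4
```

{"api": "move_arm", "payload": {"steps": [[0, 0, 0, 0, 0, 0, 0.02], [0, 0, 0, 0, 0, 0, 0.02], [0, 0, 0, 0, 0, 0, 0.02]]}}

```text
clock: 38.6
eef_pos: [549.1, 176.5, 148.8]
tool_rot: [3.141, 0.001, 1.749]
force: [0.6, -0.5, -0.7]
width: 31.9
gripper_force: 59.4
```

{"api": "move_arm", "payload": {"steps": [[0, 0, 0, 0, 0.003, -0.03, 0.02], [0, 0, 0, 0, 0, -0.04, 0.02], [0, 0, 0, 0, 0, -0.018, 0.02], [0, 0, 0, 0, 0, 0, 0.02], [0, 0, 0, 0, 0, 0, 0.02]]}}

```text
clock: 39.1
eef_pos: [549.3, 180.5, 61.0]
tool_rot: [3.14, -0.0, 1.75]
force: [-0.8, 0.7, 0.3]
width: 31.3
gripper_force: 59.4
```

{"api": "move_arm", "payload": {"steps": [[0, 0, 0, 0, 0, -0.006, 0.02], [0, 0, 0, 0, 0, -0.004, 0.02], [0, 0, 0, 0, 0, -0.003, 0.02], [0, 0, 0, 0, 0, -0.001, 0.02], [0, 0, 0, 0, 0, 0, 0.02]]}}

```text
clock: 39.6
eef_pos: [548.5, 180.8, 46.3]
tool_rot: [3.141, 0.0, 1.751]
force: [0.1, -0.7, 0.2]
width: 31.4
gripper_force: 59.5
```

{"api": "move_arm", "payload": {"steps": [[0, 0, 0, 0, 0, -0.001, 0.02], [0, 0, 0, 0, 0, 0, 0.02], [0, 0, 0, 0, 0, -0.001, 0.02], [0, 0, 0, 0, 0, 0, 0.02]]}}

```text
clock: 40.0
eef_pos: [548.6, 181.0, 46.0]
tool_rot: [3.141, 0.001, 1.751]
force: [-3.2, -1.2, 15.2]
width: 31.3
gripper_force: 61.1
```

{"api": "move_arm", "payload": {"steps": [[0, 0, 0, 0, 0, 0.001, 0.06], [0, 0, 0, 0, 0, 0, 0.06], [0, 0, 0, 0, 0, 0, 0.06], [0, 0, 0, 0, 0, 0.02, 0.06], [0, 0, 0, 0, 0, 0.04, 0.06]]}}

```text
clock: 40.5
eef_pos: [546.3, 179.7, 102.8]
tool_rot: [-3.135, 0.001, 1.751]
force: [1.5, 0.3, -0.3]
width: 60.2
gripper_force: 0.0
```

{"api": "move_arm", "payload": {"steps": [[0, 0, 0, 0, 0, 0.04, 0.06], [0, 0, 0, 0, 0, 0.03, 0.06], [0, 0, 0, -0.003, -0.042, 0, 0.06], [0, 0, 0, -0.003, -0.042, 0, 0.06], [0, 0, 0, -0.003, -0.042, 0, 0.06]]}}

```text
clock: 41.0
eef_pos: [539.3, 53.5, 175.1]
tool_rot: [3.141, 0.0, 1.752]
force: [0.6, -1.0, -0.1]
width: 59.8
gripper_force: 0.0
```

{"api": "move_arm", "payload": {"steps": [[0, 0, 0, -0.003, -0.042, 0, 0.06], [0, 0, 0, -0.003, -0.042, 0, 0.06], [0, 0, 0, -0.003, -0.042, 0, 0.06], [0, 0, 0, -0.003, -0.042, 0, 0.06], [0, 0, 0, -0.003, -0.042, 0, 0.06]]}}

```text
clock: 41.5
eef_pos: [524.1, -157.0, 174.8]
tool_rot: [-3.141, -0.0, 1.751]
force: [0.8, -0.1, -0.4]
width: 59.9
gripper_force: 0.0
```

{"api": "move_arm", "payload": {"steps": [[0, 0, 0, -0.003, -0.042, 0, 0.06], [0, 0, 0, -0.003, -0.042, 0, 0.06], [0, 0, 0, -0.002, -0.041, -0.02, 0.06], [0, 0, 0, 0, 0, -0.02, 0.06], [0, 0, 0, 0, 0, 0, 0.06]]}}

```text
clock: 42.0
eef_pos: [513.9, -281.1, 132.2]
tool_rot: [-3.137, -0.003, 1.748]
force: [-0.5, 0.5, 0.2]
width: 59.7
gripper_force: 0.0
```

{"api": "move_arm", "payload": {"steps": [[0, 0, 0, 0, 0, 0, 0.06], [0, 0, 0, 0, 0, 0, 0.06]]}}

```text
clock: 42.2
eef_pos: [517.7, -278.7, 136.1]
tool_rot: [3.14, 0.0, 1.753]
force: [-0.1, 1.2, 0.0]
width: 60.1
gripper_force: 0.0
```

Run:
```python
from h import *
s=telemetry.read_state();print(s["eef_pos"],s["tool_rot"],s["force"])
cal,im,d=look("wr13",["flux_bottle"])
W=cloud(cal,d); bot(W,(516,-281))
cal,im,d=look("s13",["white_bottle"],"scene"); bot(cloud(cal,d),(548,180))
```

```text
[ 517.67285078 -278.72623508  136.14775174] [3.13983092e+00 1.82060095e-05 1.75326858e+00] [-0.12422722  1.17269254  0.03314606]
flux_bottle [(0.67, [514.8, -279.4, 2.6])]
(516, -281) 1365 [ 516.4 -279.2] [32.4 30.7 45. ]
white_bottle []
(548, 180) 292 [543.  182.1] [26.6 33.3 51.9]
```

{"api": "move_arm", "payload": {"steps": [[0, 0, 0, -0.001, -0.002, -0.03, 0.06], [0, 0, 0, 0, 0, -0.04, 0.06], [0, 0, 0, 0, 0, -0.03, 0.06], [0, 0, 0, 0, 0, 0, 0.06], [0, 0, 0, 0, 0, 0, 0.02]]}}

```text
clock: 42.9
eef_pos: [516.0, -281.8, 35.7]
tool_rot: [3.141, -0.0, 1.751]
force: [0.1, 0.6, 0.6]
width: 47.0
gripper_force: 0.0
```

{"api": "move_arm", "payload": {"steps": [[0, 0, 0, 0, 0, 0, 0.02], [0, 0, 0, 0, 0, 0, 0.02], [0, 0, 0, 0, 0, 0, 0.02], [0, 0, 0, 0, 0, 0, 0.02]]}}

```text
clock: 43.3
eef_pos: [517.0, -282.6, 37.1]
tool_rot: [3.139, 0.002, 1.751]
force: [-0.4, -0.1, 7.5]
width: 31.3
gripper_force: 59.6
```

{"api": "move_arm", "payload": {"steps": [[0, 0, 0, 0, 0, 0.02, 0.02], [0, 0, 0, 0, 0, 0.04, 0.02], [0, 0, 0, 0, 0, 0.04, 0.02], [0, 0, 0, 0, 0.01, 0.03, 0.02], [0, 0, 0, -0.002, 0.03, 0, 0.02]]}}

```text
clock: 43.8
eef_pos: [516.3, -246.2, 169.8]
tool_rot: [3.134, 0.007, 1.745]
force: [0.8, 0.7, -1.2]
width: 31.2
gripper_force: 59.5
```

{"api": "move_arm", "payload": {"steps": [[0, 0, 0, -0.004, 0.042, 0, 0.02], [0, 0, 0, -0.004, 0.042, 0, 0.02], [0, 0, 0, -0.004, 0.042, 0, 0.02], [0, 0, 0, -0.004, 0.042, 0, 0.02], [0, 0, 0, -0.004, 0.042, 0, 0.02]]}}

```text
clock: 44.3
eef_pos: [493.3, -30.9, 165.8]
tool_rot: [3.14, 0.001, 1.75]
force: [1.1, 0.4, -0.0]
width: 31.5
gripper_force: 59.5
```

{"api": "move_arm", "payload": {"steps": [[0, 0, 0, -0.005, 0.042, 0, 0.02], [0, 0, 0, -0.005, 0.042, 0, 0.02], [0, 0, 0, -0.005, 0.042, 0, 0.02], [0, 0, 0, 0, 0.035, 0, 0.02], [0, 0, 0, 0, 0.011, 0, 0.02]]}}

```text
clock: 44.8
eef_pos: [478.4, 144.8, 166.2]
tool_rot: [3.139, -0.003, 1.757]
force: [-0.2, 0.2, -0.5]
width: 31.4
gripper_force: 59.6
```

{"api": "move_arm", "payload": {"steps": [[0, 0, 0, 0, 0, 0, 0.02], [0, 0, 0, 0, 0, 0, 0.02], [0, 0, 0, 0, 0, 0, 0.02]]}}

```text
clock: 45.1
eef_pos: [478.6, 137.5, 165.0]
tool_rot: [-3.141, 0.001, 1.748]
force: [-0.5, -0.1, -0.5]
width: 31.4
gripper_force: 59.6
```

{"api": "move_arm", "payload": {"steps": [[0, 0, 0, 0.001, 0.003, -0.03, 0.02], [0, 0, 0, 0, 0, -0.04, 0.02], [0, 0, 0, 0, 0, -0.037, 0.02], [0, 0, 0, 0, 0, 0, 0.02], [0, 0, 0, 0, 0, 0, 0.02]]}}

```text
clock: 45.6
eef_pos: [479.4, 141.8, 58.3]
tool_rot: [-3.14, 0.0, 1.749]
force: [-0.3, 0.5, -0.0]
width: 31.3
gripper_force: 59.7
```

{"api": "move_arm", "payload": {"steps": [[0, 0, 0, 0, 0, -0.006, 0.02], [0, 0, 0, 0, 0, -0.004, 0.02], [0, 0, 0, 0, 0, -0.003, 0.02], [0, 0, 0, 0, 0, -0.002, 0.02], [0, 0, 0, 0, 0, 0, 0.02]]}}

```text
clock: 46.1
eef_pos: [479.7, 142.8, 43.2]
tool_rot: [3.141, 0.0, 1.751]
force: [-0.3, -0.1, -0.3]
width: 31.0
gripper_force: 59.7
```

{"api": "move_arm", "payload": {"steps": [[0, 0, 0, 0, 0, -0.001, 0.02], [0, 0, 0, 0, 0, 0, 0.02], [0, 0, 0, 0, 0, -0.0005, 0.02], [0, 0, 0, 0, 0, 0, 0.02]]}}

```text
clock: 46.5
eef_pos: [479.7, 142.9, 43.0]
tool_rot: [3.14, 0.001, 1.751]
force: [-2.4, -1.5, 13.7]
width: 31.3
gripper_force: 61.4
```

{"api": "move_arm", "payload": {"steps": [[0, 0, 0, 0, 0, 0, 0.06], [0, 0, 0, 0, 0, 0, 0.06], [0, 0, 0, 0, 0, 0, 0.06], [0, 0, 0, 0, 0, 0.02, 0.06], [0, 0, 0, 0, 0, 0.04, 0.06]]}}

```text
clock: 47.0
eef_pos: [477.5, 142.1, 100.0]
tool_rot: [-3.135, 0.001, 1.751]
force: [1.6, 0.3, 0.2]
width: 60.1
gripper_force: 0.0
```

{"api": "move_arm", "payload": {"steps": [[0, 0, 0, 0, 0, 0.045, 0.06], [0, 0, 0, 0, 0, 0.045, 0.06], [0, 0, 0, 0, -0.02, 0.03, 0.06], [0, 0, 0, 0, -0.03, 0, 0.06], [0, 0, 0, 0, 0, 0, 0.06]]}}

```text
clock: 47.5
eef_pos: [479.8, 88.1, 222.0]
tool_rot: [-3.141, 0.004, 1.745]
force: [-0.3, -0.4, -0.4]
width: 60.3
gripper_force: 0.0
```

{"api": "move_arm", "payload": {"steps": [[0, 0, 0, 0, 0, 0, 0.06], [0, 0, 0, 0, 0, 0, 0.06]]}}

```text
clock: 47.7
eef_pos: [479.2, 93.6, 221.2]
tool_rot: [-3.141, -0.001, 1.752]
force: [0.4, -0.2, -0.2]
width: 60.0
gripper_force: 0.0
```

Run:
```python
from h import *
s=telemetry.read_state();print(s["eef_pos"],s["force"])
cal,im,d=look("wr14",["flux_bottle","white_bottle","black_bottle","blade"])
W=cloud(cal,d); [bot(W,q) for q in [(479,141),(470,191),(548,180)]]
cv2.imwrite("pics/wr14c.png",cv2.resize(im,(768,576)))
```

```text
[479.20185685  93.60253092 221.24338049] [ 0.39617662 -0.24978888 -0.18013257]
flux_bottle [(0.76, [479.3, 147.5, 11.1]), (0.55, [380.0, 22.5, 4.1])]
white_bottle [(0.79, [547.8, 179.8, 11.8]), (0.36, [510.5, 171.0, -2.8])]
black_bottle [(0.9, [461.9, 6.6, -0.6]), (0.89, [673.4, 202.1, -0.8]), (0.84, [460.1, -62.0, 0.8]), (0.7, [470.8, 192.8, 7.6])]
blade []
(479, 141) 873 [479.3 144.6] [32.4 32.4 47.2]
(470, 191) 1124 [470.5 191.1] [32.2 32.7 45.7]
(548, 180) 1165 [543.9 180. ] [28.6 32.9 51.9]
```

View pics/wr14c.png

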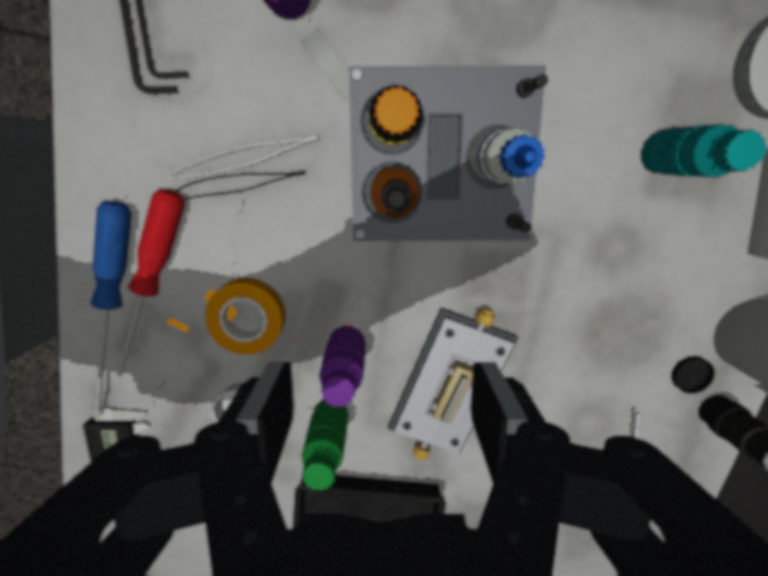

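The picture shows all three bottles upright in their own wells: black at (396,115), brown at (395,192) and white at (510,155). The blade lies in the nest at (453,390), and the tape, cup and dial have not moved. The gripper is clear, so I hand it in.

```bash
python3 -c "
from cell import ctrl; print(ctrl.finish_job())"
```

```text
the job is handed in; nothing more can be done
None
```

The blade is home in the nest pocket, all three bottles stand upright in their own wells and the bystanders look unmoved; I handed the job in at about 48 s, and the hand-in returned no verdict.

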